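# Demould the lantern charms, hang them by the altar and light the lamp

## Task

The resin lantern charms have set: lift each one out of its mould and hang it by its handle on the brass rack, one to a hook, handling them gently because the resin is still delicate. Once all of them are hanging, press the button of the little lamp fully down to light it. Leave the moulds standing on the table and do not disturb the altar things and other bystanders.

Things in the scene. Friction and masses are not known exactly. Their poses are not given: they have to be found in the camera images.
- lantern1: red resin lantern charm, 80 g, may be absent (None): 40 x 40 mm block 46 mm tall, rigid brass loop handle on top in its y-z plane. Origin: centre of underside, z up. Delicate: total force of the gripper on it (both fingers added), and its force on the rack, must stay under 25 N; 6 N a finger carries it. Grip from above over the outsides of the handle uprights, 76 mm up, closing along its y
- eye1 (a point): centre of the underside of the top bar of lantern1's handle, 88 mm above its origin. Handle: two uprights 5 mm thick (6 mm deep in x), 41 mm over their outsides along y; top bar 6 mm thick, its top at 94 mm; window under it 31 mm wide and 42 mm high
- lantern2: orange resin lantern charm, 80 g, may be absent (None): 40 x 40 mm block 46 mm tall, rigid brass loop handle on top in its y-z plane. Origin: centre of underside, z up. Delicate: total force of the gripper on it (both fingers added), and its force on the rack, must stay under 25 N; 6 N a finger carries it. Grip from above over the outsides of the handle uprights, 76 mm up, closing along its y
- eye2 (a point): centre of the underside of the top bar of lantern2's handle, 88 mm above its origin. Handle: two uprights 5 mm thick (6 mm deep in x), 41 mm over their outsides along y; top bar 6 mm thick, its top at 94 mm; window under it 31 mm wide and 42 mm high
- lantern3: green resin lantern charm, 80 g, may be absent (None): 40 x 40 mm block 46 mm tall, rigid brass loop handle on top in its y-z plane. Origin: centre of underside, z up. Delicate: total force of the gripper on it (both fingers added), and its force on the rack, must stay under 25 N; 6 N a finger carries it. Grip from above over the outsides of the handle uprights, 76 mm up, closing along its y
- eye3 (a point): centre of the underside of the top bar of lantern3's handle, 88 mm above its origin. Handle: two uprights 5 mm thick (6 mm deep in x), 41 mm over their outsides along y; top bar 6 mm thick, its top at 94 mm; window under it 31 mm wide and 42 mm high
- lantern4: blue resin lantern charm, 80 g, may be absent (None): 40 x 40 mm block 46 mm tall, rigid brass loop handle on top in its y-z plane. Origin: centre of underside, z up. Delicate: total force of the gripper on it (both fingers added), and its force on the rack, must stay under 25 N; 6 N a finger carries it. Grip from above over the outsides of the handle uprights, 76 mm up, closing along its y
- eye4 (a point): centre of the underside of the top bar of lantern4's handle, 88 mm above its origin. Handle: two uprights 5 mm thick (6 mm deep in x), 41 mm over their outsides along y; top bar 6 mm thick, its top at 94 mm; window under it 31 mm wide and 42 mm high
- mould1: loose open grey mould, 60 x 60 mm, 32 mm tall, 160 g, square pocket 44 x 44 mm, 24 mm deep (floor 8 mm thick); lantern1, if present, stands in it handle up, with 2 mm of play each side, turned as the mould is. Origin: centre of the underside
- mould2: loose open grey mould, 60 x 60 mm, 32 mm tall, 160 g, square pocket 44 x 44 mm, 24 mm deep (floor 8 mm thick); lantern2, if present, stands in it handle up, with 2 mm of play each side, turned as the mould is. Origin: centre of the underside
- mould3: loose open grey mould, 60 x 60 mm, 32 mm tall, 160 g, square pocket 44 x 44 mm, 24 mm deep (floor 8 mm thick); lantern3, if present, stands in it handle up, with 2 mm of play each side, turned as the mould is. Origin: centre of the underside
- mould4: loose open grey mould, 60 x 60 mm, 32 mm tall, 160 g, square pocket 44 x 44 mm, 24 mm deep (floor 8 mm thick); lantern4, if present, stands in it handle up, with 2 mm of play each side, turned as the mould is. Origin: centre of the underside
- rack: fixed brass rack: wooden foot, posts at y = +-190 mm, a 12 mm rail along y at 190 mm height, 40 mm behind (+x) the origin. Four hooks of 7 mm rod stick out from the rail to the rack's -x, 95 mm apart: level arms, axis 190 mm high, to 20 mm in front of the origin, then turned up to a tip 34 mm in front, its top 20 mm above the arm's axis. Origin: on the table
- hook1 (a point): seat of hook 1 (1 at the rack's +y end, 4 at its -y end): on top of the arm, midway between rail and upturned tip, 41 mm behind the foremost end of the tip; axes as the rack's
- hook2 (a point): seat of hook 2 (1 at the rack's +y end, 4 at its -y end): on top of the arm, midway between rail and upturned tip, 41 mm behind the foremost end of the tip; axes as the rack's
- hook3 (a point): seat of hook 3 (1 at the rack's +y end, 4 at its -y end): on top of the arm, midway between rail and upturned tip, 41 mm behind the foremost end of the tip; axes as the rack's
- hook4 (a point): seat of hook 4 (1 at the rack's +y end, 4 at its -y end): on top of the arm, midway between rail and upturned tip, 41 mm behind the foremost end of the tip; axes as the rack's
- lamp_button (a joint): travel of the lamp's push button: 0 up, 0.006 m fully down; a spring returns it; fully down takes 5 N. It counts as pressed beyond 0.0045
- lamp_button_top (a point): centre of the top of the lamp's red push button (28 mm wide, pressed straight down). It sits on a fixed low white plastic lamp, base 110 x 75 mm, with a yellow dome 60 mm wide, up to 69 mm above the table, 56 mm beyond the button along the lamp's x
- turntable: bystander: black round turntable base, 130 mm wide, 22 mm tall, on the table; leave it where it is. Origin: centre of its underside
- jar: bystander: amber jar, 52 mm wide, 75 mm tall, on the table; leave it where it is. Origin: centre of its underside
- bell: bystander: small brass hand bell, 52 mm wide, 64 mm tall, on the table; leave it where it is. Origin: centre of its underside
- teacup: bystander: blue ceramic teacup, 64 mm wide, 50 mm tall, on the table; leave it where it is. Origin: centre of its underside
Not all that is in view belongs to the job. Leave any purple look-alike of the mould2 alone. What is shaped like the lantern2 but pink is not meant.

How it is judged:
On the way, in this order (a step that is already met when the one before it is completed fails the run):
1. every charm hangs on a hook, let go ((distance between eye1 and hook1 below 0.025 m or distance between eye1 and hook2 below 0.025 m or distance between eye1 and hook3 below 0.025 m or distance between eye1 and hook4 below 0.025 m) and contact force between each of lantern1, lantern2, lantern3, lantern4 and rack above 0.1 N and angle between each of lantern1, lantern2, lantern3, lantern4's own z axis and vertical below 0.4 rad and (distance between eye2 and hook1 below 0.025 m or distance between eye2 and hook2 below 0.025 m or distance between eye2 and hook3 below 0.025 m or distance between eye2 and hook4 below 0.025 m) and (distance between eye3 and hook1 below 0.025 m or distance between eye3 and hook2 below 0.025 m or distance between eye3 and hook3 below 0.025 m or distance between eye3 and hook4 below 0.025 m) and (distance between eye4 and hook1 below 0.025 m or distance between eye4 and hook2 below 0.025 m or distance between eye4 and hook3 below 0.025 m or distance between eye4 and hook4 below 0.025 m) and contact force between the fingers and lantern1 below 0.05 N and contact force between the fingers and lantern2 below 0.05 N and contact force between the fingers and lantern3 below 0.05 N and contact force between the fingers and lantern4 below 0.05 N), for 0.3 s.
2. the lamp's button is pressed fully down (value of joint lamp_button above 0.0045 m), for 0.05 s.
At the end, for the whole second after the job is handed in: Every charm present hangs on a hook by its handle (eye within 25 mm of the hook's seat, resting on the rack, tilt under 0.4 rad), let go, slower than 30 mm/s; moulds upright (0.15 rad) on the table; lamp button pressed after the charms were hung (all of step 1 and linear speed of each of lantern1, lantern2, lantern3, lantern4 below 0.03 m/s and angle between each of mould1, mould2, mould3, mould4's own z axis and vertical below 0.15 rad and height (world z) of each of mould1, mould2, mould3, mould4 below 0.01 m); the robot touches nothing.
It fails at once if a charm squeezed or pushed by the gripper with more than 25 N (contact force between the fingers and lantern1 above 25 N or contact force between the fingers and lantern2 above 25 N or contact force between the fingers and lantern3 above 25 N or contact force between the fingers and lantern4 above 25 N).
It fails at once if a charm forced against the rack with more than 25 N (contact force between any of lantern1, lantern2, lantern3, lantern4 and rack above 25 N).
It fails at once if a bystander moved more than 30 mm (distance of any of turntable, jar, bell, teacup from where it was at the start of the episode above 0.03 m).
Of lantern1, lantern2, lantern3, lantern4 only 3 to 4 are there at a start; the rules pass over those that are not, and their reading is None.
At some moment in a run one of mould1, mould2, mould3, mould4 may be knocked a few centimetres aside while the robot is not near it.
It also fails if it takes over 210 s, if anything falls off the work surface, if the arm or the gripper's body presses on something with over 40 N, if the wrist force passes 120 N, or if a joint passes its speed limit or range.

## Robot

A 7-joint arm with a two-finger parallel gripper is mounted at the origin on the work surface. World frame = base frame: x ahead of the robot, y to its left, z up, the work surface at z = 0. Lengths are in m, angles in rad, forces in N, time in s.
With the tool pointing down it reaches from about 0.4 to 0.85 m from the base axis. Payload 10.4 kg.
Tool frame: the origin (TCP) lies at the very end of the fingers, on their centre line; the grasp point (between the pads) lies 19 mm behind it; z points along the fingers, y is the line along which they close (so a half turn about z gives the same grasp; the last joint's range is limited). The gripper opens to 87 mm and grips with 3 to 60 N. Pads are 19 mm wide; open, the fingers measure 117 mm over their backs; the gripper's body (75 mm by 190 mm) begins 51 mm behind the grasp point.
Start: joints at [-1.318, 0.332, -0.065, 1.46, 0.022, 1.35, -0.088], TCP at [0.17, 0.601, 0.223] pointing down, gripper open.
Joint ranges: [-2.6, 2.6], [-0.5, 2.12], [-1.47, 1.34], [0.16, 2.42], [-1.27, 4.41], [0.06, 2.06], [-2.6, 2.6]. Speed limits (rad/s): [2.22, 2.22, 2.79, 2.79, 3.14, 3.14, 3.14].

## Interface

Orientations are given as a unit quaternion [x, y, z, w].
In Python, from bench import read_state, cams, workorder gives the robot as it stands.
- The arm moves only by the shell command python3 -m crank 'ROWS' [FORCE]. ROWS is text: rows parted by semicolons, each of 5 numbers parted by spaces: the shift along the tool's x, y, z scaled (see below), then the turn about the tool's z scaled (see below), then the opening, from -1 (shut) to 1 (fully open). In form: dx dy dz yaw jaw; .... A call has 1 to 10 rows; each row shifts and turns the commanded pose from where the row before left it, along the tool's axes as they then stand; what a row does not reach is not made up. The controller multiplies each number of a shift by 200 mm and each number of a turn by 90 degrees. A row lasts 1/10 s, in which the tool goes at most 50 mm and 8.59 degrees, less where a joint would pass 70% of its speed; a pose out of reach is approached as far as the arm can. A call with a number of a shift or a turn outside -1 to 1 is refused whole. A call with a gripper value outside its range is refused whole. The fingers move at their own pace and stop on an object; FORCE is the grip in N (left out, the last holds). Time passes only in rows, so rows that do not move let the fingers close. It gives the time, the measured TCP pose, the force, the opening and the grip force at its end, in the units of the state.
- read_state(): the state, without advancing time (a new reading comes with each control period).
- cams.camera(name): name is "scene" or "top" or "wrist"; returns a dict with "img" (400x640x3 uint8, blue, green, red), "K" (3x3 intrinsics, pixels), "dist" ([k1, k2, p1, p2, k3] as OpenCV has them; the pictures are not rectified), "xyz" and "attitude" of the camera in the world; the wrist camera has in their place "mount" (4x4, takes a point from camera to tool coordinates, whose origin is the TCP and whose axes are the flange's). Camera axes: x right, y down, z forward; pixel columns grow to the right and rows downward; lengths in m; the calibration is good to about 2 mm. A picture is of the moment at which its call begins: read the wrist's pose just before it. There is no depth.
- workorder.close_job(): hands the job in; it is judged then, once.
The state is a dict: "time": time; "joint_positions": joint angles; "joint_vel": joint speeds; "joint_torque": joint torques, N m; "ee_pos": TCP position; "eef_rot": TCP orientation; "ft_force": force on the tool from outside, world axes, zero at the start; "torque": the same for the moment, N m; "width": finger opening in m; "grip_force": force on a finger pad.
Only numpy, scipy, OpenCV 4.12 (cv2) and the standard library are available. Lean on these libraries where they do the work, as an engineer would, in place of code of your own. Each camera call takes 0.05 s, during which the arm holds its last target. There are 200 camera calls.

## Working session

There is one attempt and no reset: what is moved stays moved. The work goes in short steps, Python scripts to look and compute and a shell command to move; the robot and the scene stay as the last step left them, time stands still between calls to the robot, and variables do not carry over. Pictures are saved under pics/ and viewed, at most 14 in all, crops included, and the job is handed in when it is done.

```bash
ls; mkdir -p pics; cat > h.py <<'E'
import numpy as np, cv2
from scipy.spatial.transform import Rotation as R
from bench import read_state, cams
E
python3 - <<'E'
from h import *
s=read_state();print({k:np.round(v,4).tolist() for k,v in s.items()})
for n in("scene","top","wrist"):
    c=cams.camera(n);cv2.imwrite(f"pics/{n}0.png",c["img"]);print(n,{k:np.round(v,4).tolist() for k,v in c.items() if k!="img"})
E
```

```text
pics
{'time': 0.0, 'joint_positions': [-1.3176, 0.3329, -0.0647, 1.461, 0.0216, 1.3499, -0.0885], 'joint_vel': [0.0001, -0.0015, 0.0002, 0.0006, -0.0004, 0.0019, 0.0001], 'joint_torque': [-0.0003, -62.3249, 0.0248, -38.9923, -0.0612, 0.0394, 0.0002], 'ee_pos': [0.1701, 0.601, 0.2217], 'eef_rot': [0.1374, 0.9905, -0.0007, -0.0001], 'ft_force': [-0.6565, 0.1804, 0.1641], 'torque': [-0.0499, 0.0093, -0.0254], 'grip_force': 0.0, 'width': 0.0871}
scene {'K': [[520.3515, 0.0, 317.486], [0.0, 520.3515, 196.8996], [0.0, 0.0, 1.0]], 'dist': [-0.1365, 0.0, 0.0, 0.0, 0.0], 'xyz': [1.4488, 0.4381, 1.27], 'attitude': [0.5015, 0.7928, -0.2931, -0.1847]}
top {'K': [[440.0363, 0.0, 313.1611], [0.0, 440.0363, 211.4049], [0.0, 0.0, 1.0]], 'dist': [-0.1259, 0.0, 0.0, 0.0, 0.0], 'xyz': [0.379, 0.0118, 1.5671], 'attitude': [0.7085, -0.703, 0.0376, -0.0491]}
wrist {'K': [[343.7784, 0.0, 321.6628], [0.0, 343.7784, 196.2832], [0.0, 0.0, 1.0]], 'dist': [0.0027, 0.0, 0.0, 0.0, 0.0], 'mount': [[0.0002, -0.9703, -0.242, 0.0651], [1.0, -0.0001, 0.0014, -0.0004], [-0.0014, -0.242, 0.9703, -0.1621], [0.0, 0.0, 0.0, 1.0]]}
```

View pics/scene0.png

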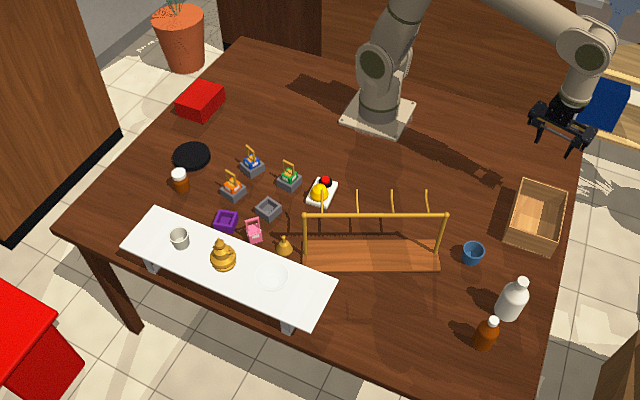

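View pics/top0.png

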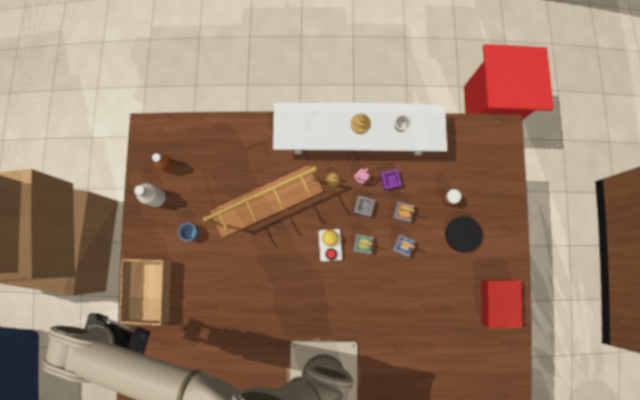

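The scene picture shows three charms in grey moulds: orange (232,186), green (289,176) and blue (252,162). The mould at (267,209) is empty and grey, so lantern1 (red) is absent. The look-alikes are the purple mould (225,220) and the pink charm (253,231). The rack rail runs from (303,215) to (447,215), with four hooks pointing back towards the robot. The lamp is at (322,192), with its red button at (325,181).

```bash
cat >> h.py <<'E'
def campose(c,s=None):
    if "mount" in c:
        T=np.eye(4);T[:3,:3]=R.from_quat(s["eef_rot"]).as_matrix();T[:3,3]=s["ee_pos"];T=T@c["mount"];return T[:3,:3],T[:3,3]
    return R.from_quat(c["attitude"]).as_matrix(),np.array(c["xyz"])
def ray(c,uv,s=None):
    A,p=campose(c,s);q=cv2.undistortPoints(np.array(uv,float).reshape(-1,1,2),np.array(c["K"]),np.array(c["dist"])).reshape(-1,2)
    d=np.c_[q,np.ones(len(q))]@A.T;return p,d
def plane(c,uv,z,s=None):
    p,d=ray(c,uv,s);return p+d*((z-p[2])/d[:,2])[:,None]
def proj(c,X,s=None):
    A,p=campose(c,s);Y=(np.array(X,float).reshape(-1,3)-p)@A
    return cv2.projectPoints(Y,np.zeros(3),np.zeros(3),np.array(c["K"]),np.array(c["dist"]))[0].reshape(-1,2)
def tri(rays): # list of (p,d) -> point, residual
    M=np.zeros((3,3));b=np.zeros(3)
    for p,d in rays:
        d=d/np.linalg.norm(d);P=np.eye(3)-np.outer(d,d);M+=P;b+=P@p
    X=np.linalg.solve(M,b);return X,max(np.linalg.norm((np.eye(3)-np.outer(d,d)/(d@d))@(X-p)) for p,d in rays)
E
python3 - <<'E'
from h import *
t=cams.camera("top");s=cams.camera("scene")
P={"blue":((252,162),(404,246)),"green":((289,176),(365,244)),"orange":((232,186),(404,212)),"empty":((267,209),(365,206)),"button":((325,181),(331,254)),"rail+y":((447,215),(207,218)),"rail-y":((303,215),(316,169)),"jar":((180,180),(454,197)),"bell":((284,245),(333,180)),"turnt":((192,155),(463,234)),"cup":((473,253),(188,232))}
for k,(a,b) in P.items():
    X,r=tri([(q[0],q[1][0]) for q in (ray(s,a),ray(t,b))]);print(k,X.round(3),round(r,4))
cr=lambda c,x,y,w,h,f:cv2.resize(c["img"][y:y+h,x:x+w],None,fx=f,fy=f,interpolation=cv2.INTER_CUBIC)
a=cr(t,195,155,240,110,3.3);b=cr(s,215,140,240,75,3.3)
cv2.imwrite("pics/crop1.png",np.vstack([a,b])[:600])
E
```

```text
blue [ 0.449 -0.28   0.032] 0.0005
green [ 0.454 -0.141  0.033] 0.003
orange [ 0.569 -0.283  0.033] 0.0008
empty [ 0.591 -0.146  0.013] 0.0008
button [ 0.42  -0.025  0.029] 0.0003
rail+y [0.525 0.377 0.188] 0.0041
rail-y [0.686 0.029 0.185] 0.0023
jar [ 0.621 -0.458  0.033] 0.0055
bell [ 0.686 -0.034  0.009] 0.0013
turnt [ 0.493 -0.497  0.014] 0.0009
cup [0.492 0.482 0.03 ] 0.0005
```

View pics/crop1.png

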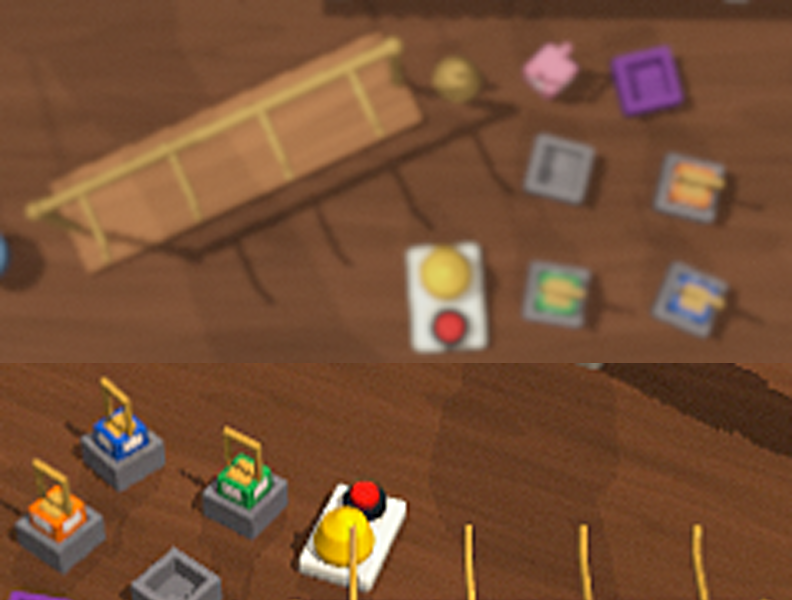

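The crop shows three charms to do, green, blue and orange, each in its own grey mould with a handle roughly along world y. The pink charm and purple mould sit apart (top picture 362,175 and 391,180) and will be left alone. Next I move to look at the rack with the wrist camera.

```bash
python3 -m crank '0 0 -.2 0 1; 0 0 -.2 0 1;-.17 -.08 -.07 0 1;-.17 -.08 -.07 0 1;-.17 -.08 -.07 0 1;-.17 -.08 -.07 0 1;-.17 -.08 -.07 0 1;-.17 -.08 -.07 0 1;-.17 -.08 -.07 0 1;-.17 -.08 -.07 0 1'
python3 -m crank '-.17 -.08 0 0 1;-.17 -.08 0 0 1;0 -.2 0 -.09 1;0 -.2 0 -.09 1;0 0 0 0 1; 0 0 0 0 1'
python3 - <<'E'
from h import *
s=read_state();c=cams.camera("wrist");cv2.imwrite("pics/w1.png",c["img"]);print({k:np.round(s[k],3).tolist() for k in("time","ee_pos","eef_rot","joint_positions","ft_force")})
E
```

```text
time: 1.25
ee_pos: [0.398, 0.4029, 0.4152]
eef_rot: [0.137, 0.991, 0.0, 0.0]
ft_force: [1.3, 1.0, -0.2]
width: 0.0872
grip_force: 0.0
time: 1.85
ee_pos: [0.4375, 0.2761, 0.415]
eef_rot: [-0.002, 1.0, 0.001, 0.0]
ft_force: [-0.4, 0.9, 0.4]
width: 0.0869
grip_force: 0.0
{'time': 1.85, 'ee_pos': [0.438, 0.276, 0.415], 'eef_rot': [-0.002, 1.0, 0.001, 0.0], 'joint_positions': [-0.827, 0.057, 0.187, 1.391, -0.011, 1.694, 0.935], 'ft_force': [-0.401, 0.856, 0.356]}
```

View pics/w1.png

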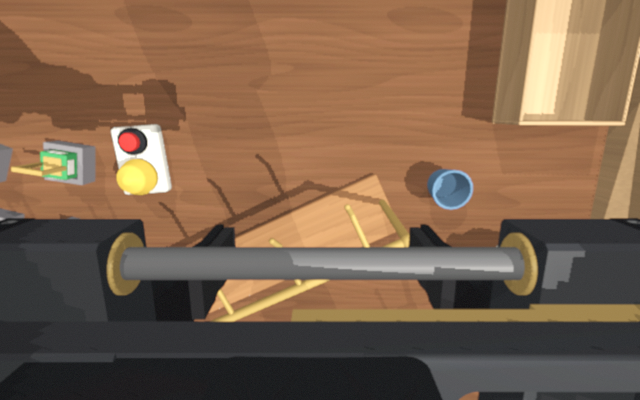

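The fingers hide everything on the far side of the wrist camera's view. The lamp (135,160) and the green charm (58,165) are visible on the near side. A turn of about 155° will bring the hooks into the clear half of the picture.

```bash
python3 -m crank '0 -.23 0 .095 1;0 -.2 0 .095 1;0 -.1 0 .095 1;0 -.1 0 .095 1;0 0 0 .095 1;0 0 0 .095 1;0 0 0 .095 1;0 0 0 .095 1;0 0 0 .095 1;0 0 0 .095 1'
python3 -m crank '0 0 0 .095 1;0 0 0 .095 1;0 0 0 .095 1;0 0 0 .095 1;0 0 0 .095 1;0 0 0 .095 1;0 0 .2 .095 1;0 0 .2 .095 1;0 0 0 0 1;0 0 0 0 1'
python3 - <<'E'
from h import *
s=read_state();c=cams.camera("wrist");cv2.imwrite("pics/w2.png",c["img"]);print({k:np.round(s[k],4).tolist() for k in("time","ee_pos","eef_rot","joint_positions")})
E
```

```text
time: 2.9
ee_pos: [0.4179, 0.1553, 0.4142]
eef_rot: [0.678, 0.735, -0.0, -0.0]
ft_force: [-0.0, -0.4, -1.0]
width: 0.0868
grip_force: 0.0
time: 3.9
ee_pos: [0.4179, 0.1546, 0.3353]
eef_rot: [0.973, 0.232, -0.0, 0.0]
ft_force: [0.0, 0.5, 0.5]
width: 0.087
grip_force: 0.0
{'time': 3.9, 'ee_pos': [0.4179, 0.1546, 0.3353], 'eef_rot': [0.9728, 0.2317, -0.0003, 0.0001], 'joint_positions': [-0.6107, -0.1129, 0.1397, 1.716, 0.0157, 1.5381, -1.5755]}
```

View pics/w2.png

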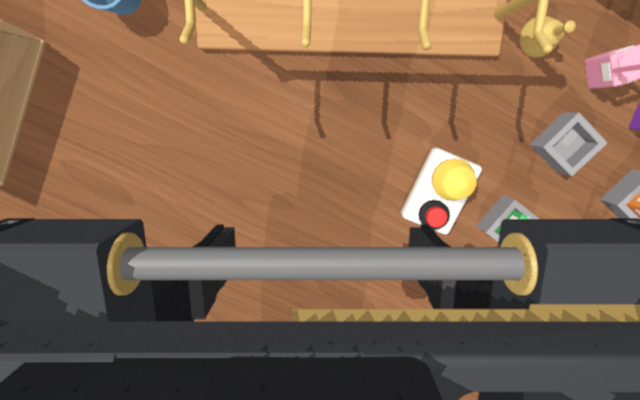

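The hooks are at the top edge, with tips at (187,38), (306,43), (425,45) and (541,47). I move forward and take two views.

```bash
cat >> h.py <<'E'
def wshot(name):
    import pickle
    s=read_state();c=cams.camera("wrist");cv2.imwrite(f"pics/{name}.png",c["img"]);pickle.dump((c,s),open(f"pics/{name}.pkl","wb"));print(s["time"],np.round(s["ee_pos"],4),np.round(np.degrees(2*np.arctan2(s["eef_rot"][1],s["eef_rot"][0])),2));return c,s
def wload(name):
    import pickle;return pickle.load(open(f"pics/{name}.pkl","rb"))
E
python3 -m crank '.15 0 0 0 1;.15 0 0 0 1;.15 0 0 0 1;0 0 0 0 1;0 0 0 0 1'
python3 -c 'from h import *; wshot("r1")'
python3 -m crank '.2 .1 0 0 1;.2 .1 0 0 1;.1 .1 0 0 1;0 0 0 0 1;0 0 0 0 1'
python3 - <<'E'
from h import *
wshot("r2")
a=cv2.imread("pics/r1.png")[:235];b=cv2.imread("pics/r2.png")[:235]
cv2.imwrite("pics/r12.png",cv2.resize(np.vstack([a,b]),None,fx=1.25,fy=1.25,interpolation=cv2.INTER_CUBIC))
E
```

```text
time: 4.45
ee_pos: [0.4992, 0.1948, 0.336]
eef_rot: [0.973, 0.23, 0.001, -0.0]
ft_force: [-0.1, -0.3, -0.2]
width: 0.087
grip_force: 0.0
4.45 [0.4992 0.1948 0.336 ] 26.65
time: 5.0
ee_pos: [0.6146, 0.1846, 0.3354]
eef_rot: [0.973, 0.229, 0.0, -0.0]
ft_force: [-1.0, 1.1, 0.8]
width: 0.0868
grip_force: 0.0
5.0 [0.6146 0.1846 0.3354] 26.5
```

View pics/r12.png

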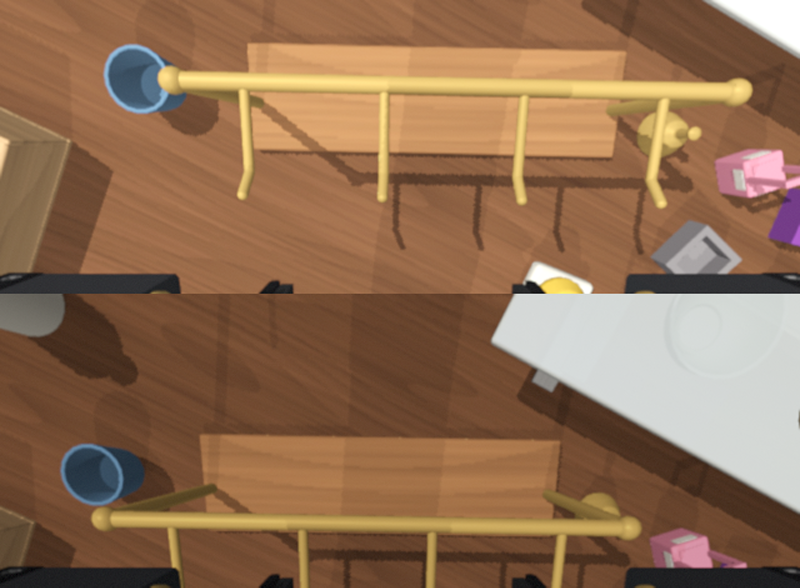

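View r1 shows the whole rack. The rail balls are at (170,80) and (739,92) in the enlarged picture, the arms are at x≈247, 384, 523 and 660, and the tips are at (242,195), (382,197), (520,199) and (660,202). In r2 the rail balls are at (102,518) and (630,527).

```bash
python3 - <<'E'
from h import *
import cv2
def S(*p): return np.array(p,float)/1.25
c1,s1=wload("r1");c2,s2=wload("r2")
off=235*1.25
s0=dict(ee_pos=[.4179,.1546,.3353],eef_rot=[.9728,.2317,-.0003,.0001])
def T(a,b): 
    X,r=tri([(a[0],a[1][0]),(b[0],b[1][0])]);print(X.round(4),round(r,4));return X
print("balls");A=T(ray(c1,S(170,80),s1),ray(c2,S(102,518-off),s2));B=T(ray(c1,S(739,92),s1),ray(c2,S(630,527-off),s2))
print("junctions")
for a,b in zip([(244,88),(384,91),(524,94),(663,97)],[(174,523),(303,525),(432,527),(561,529)]): T(ray(c1,S(*a),s1),ray(c2,S(b[0],b[1]-off),s2))
print("tips")
for a,b in zip([(242,195),(382,197),(520,199),(660,202)],[(187,38),(306,43),(425,45),(541,47)]): T(ray(c1,S(*a),s1),ray(c1,b,s0))
d=(A-B)[:2];print("len",np.linalg.norm(d));y=d/np.linalg.norm(d);x=np.array([y[1],-y[0]]);print("yaw",np.degrees(np.arctan2(x[1],x[0])))
o=((A+B)/2)[:2]-.04*x;print("origin",o)
print("bends@z.19",plane(c1,S(249,172,383,172,520,176,652,180),.19,s1).round(4).tolist())
for i,k in enumerate((.1425,.0475,-.0475,-.1425)):
    h=o+.007*x+k*y;print(i+1,h.round(4)); print("  seat in r1 enlarged",(proj(c1,[*h,.1935],s1)*1.25).round(0), "tip",(proj(c1,[*(o-.032*x+k*y),.21],s1)*1.25).round(0))
E
```

```text
balls
[0.5226 0.3813 0.1907] 0.0004
[0.6881 0.0343 0.1902] 0.0004
junctions
[0.5398 0.3363 0.1849] 0.0002
[0.5813 0.2496 0.1855] 0.0002
[0.6228 0.163  0.186 ] 0.0005
[0.6641 0.0762 0.1853] 0.0006
tips
[0.4781 0.3023 0.2106] 0.0012
[0.5176 0.2187 0.2039] 0.0002
[0.5588 0.1337 0.2043] 0.0
[0.5988 0.0505 0.2071] 0.0018
len 0.38441964305077014
yaw 25.50172164472628
origin [0.56921764 0.19055108]
bends@z.19 [[0.4893, 0.3107, 0.19], [0.5319, 0.2258, 0.19], [0.573, 0.1377, 0.19], [0.6126, 0.0524, 0.19]]
1 [0.5142 0.3222]
  seat in r1 enlarged [[245. 132.]] tip [[240. 192.]]
2 [0.5551 0.2364]
  seat in r1 enlarged [[384. 135.]] tip [[382. 195.]]
3 [0.596  0.1507]
  seat in r1 enlarged [[522. 138.]] tip [[524. 197.]]
4 [0.6369 0.0649]
  seat in r1 enlarged [[660. 140.]] tip [[665. 200.]]
```

The measurements agree with the description: balls at z 0.190, span 0.384, tips at 0.204–0.211, yaw 25.5°. Now the charms.

```bash
python3 -m crank '-.2 .138 0 0 1;-.2 .138 0 0 1;-.2 .138 0 0 1;-.2 .138 0 0 1;-.2 .138 0 0 1;-.2 .138 0 0 1;-.2 .138 0 0 1;-.2 .138 0 0 1;-.2 .138 0 0 1;0 0 0 0 1' | head -2
python3 -m crank '0 0 .08 .074 1;0 0 .08 .074 1;0 0 0 .074 1;0 0 0 .074 1;0 0 0 0 1;0 0 0 0 1' | head -2
python3 -c 'from h import *; wshot("c1")'
python3 -m crank '.2 0 0 0 1;.2 0 0 0 1;0 0 0 0 1;0 0 0 0 1'|head -2
python3 - <<'E'
from h import *
wshot("c2")
a=cv2.imread("pics/c1.png")[:235];b=cv2.imread("pics/c2.png")[:235]
cv2.imwrite("pics/c12.png",cv2.resize(np.vstack([a,b]),None,fx=1.25,fy=1.25,interpolation=cv2.INTER_CUBIC))
E
```

```text
time: 6.05
ee_pos: [0.3997, -0.203, 0.3359]
time: 6.65
ee_pos: [0.4033, -0.1973, 0.303]
6.65 [ 0.4033 -0.1973  0.303 ] 0.12
time: 7.1
ee_pos: [0.4836, -0.1978, 0.3019]
7.1 [ 0.4836 -0.1978  0.3019] 0.01
```

View pics/c12.png

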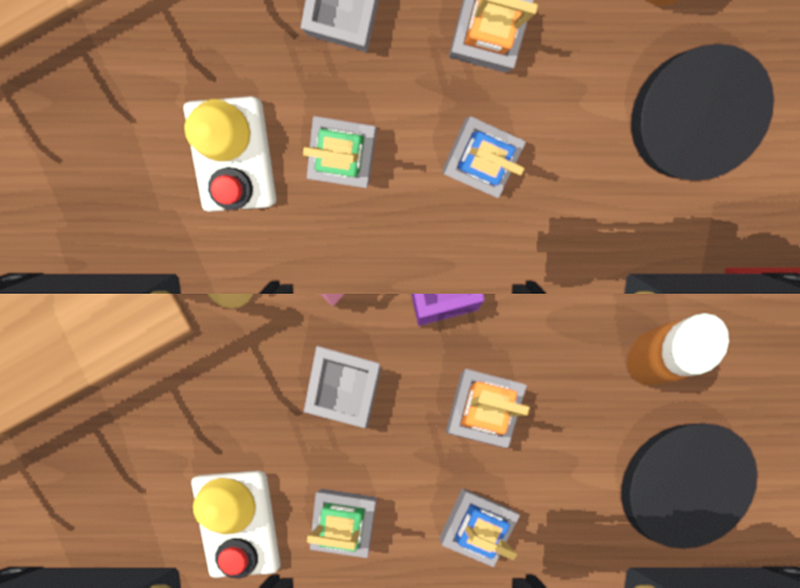

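Green charm: bar from (304,153) to (366,156) in c1. Blue: bar end at (523,171). Orange in c2: bar end at (528,409). The empty grey mould is at (342,386) in c2, and the purple mould and pink charm are at the edge. I enlarge the three to confirm them and pick corners.

```bash
python3 - <<'E'
from h import *
def S(x,y,o=0): return (x/1.25,(y-o)/1.25)
c1,s1=wload("c1");c2,s2=wload("c2");o=235*1.25
def T(n,a,b):
    X,r=tri([(q[0],q[1][0]) for q in (ray(c1,S(*a),s1),ray(c2,S(*b,o),s2))]);print(n,X.round(4),round(r,4))
T("g+y",(305,152),(308,540));T("g-y",(366,156),(364,542));T("b-y",(522,170),(514,553));T("or-y",(535,9),(528,409));T("btn",(228,186),(234,558))
a=c1["img"][82:162,240:440];b=c2["img"][52:122,240:440]
cv2.imwrite("pics/cc.png",cv2.resize(np.vstack([a,b]),None,fx=4,fy=4,interpolation=cv2.INTER_CUBIC))
E
```

```text
g+y [ 0.4587 -0.1168  0.1027] 0.0003
g-y [ 0.4554 -0.1656  0.0969] 0.0012
b-y [ 0.4437 -0.2995  0.091 ] 0.0006
or-y [ 0.5679 -0.3009  0.0953] 0.0004
btn [ 0.424  -0.0257  0.0409] 0.0001
```

View pics/cc.png

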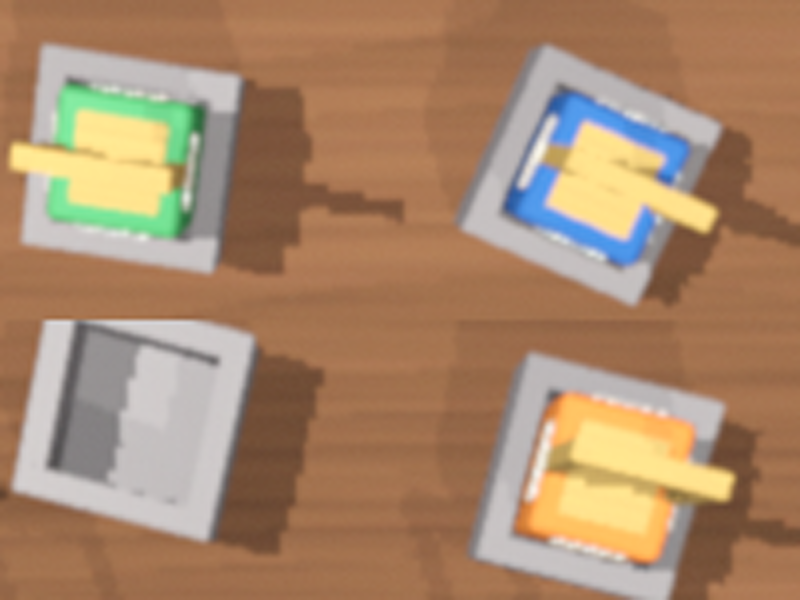

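The crop confirms green (91,167), blue (640,190) and orange (654,468), each a resin body of the right colour in a grey mould. The bar angles are about 8.7°, 24° and 14.5°.

```bash
cat >> h.py <<'E'
def plan(x,y,z,th):
    """rows' units: shift in present tool axes, total yaw"""
    s=read_state();M=R.from_quat(s["eef_rot"]).as_matrix();t=np.degrees(np.arctan2(M[1,0],M[0,0]))
    d=M.T@(np.array([x,y,z])-s["ee_pos"])/.2
    print("t",s["time"],"at",np.round(s["ee_pos"],4),"ang",round(t,2),"-> d",d.round(3),"yaw",round(-(th-t)/90,3),"w",round(s["width"],4),"grip",round(s["grip_force"],1))
E
python3 - <<'E'
from h import *
c1,s1=wload("c1");c2,s2=wload("c2")
C=lambda x,y:(240+x/4,82+y/4)
D=lambda x,y:(240+x/4,52+(y-320)/4)
for n,c,s,bar,q in(("green",c1,s1,C(91,167),[C(45,45),C(242,75),C(213,272),C(22,242)]),("blue",c1,s1,C(640,190),[C(543,45),C(720,125),C(637,305),C(460,228)]),("orange",c2,s2,D(654,468),[D(530,353),D(723,405),D(670,602),D(475,555)])):
    b=plane(c,bar,.102,s)[0];Q=plane(c,np.array(q),.032,s);print(n,"bar",b.round(4),"mould",Q.mean(0).round(4),"side",np.linalg.norm(Q-np.roll(Q,1,0),axis=1).round(4))
plan(.456,-.14,.17,-8.7)
E
```

```text
green bar [ 0.4565 -0.1362  0.102 ] mould [ 0.4563 -0.1366  0.032 ] side [0.0599 0.06   0.0604 0.0602]
blue bar [ 0.451  -0.2785  0.102 ] mould [ 0.4514 -0.2783  0.032 ] side [0.0596 0.0598 0.0596 0.0613]
orange bar [ 0.5707 -0.2803  0.102 ] mould [ 0.5711 -0.28    0.032 ] side [0.0595 0.0596 0.0585 0.0619]
t 7.15 at [ 0.483  -0.1982  0.3024] ang -0.06 -> d [-0.135 -0.291  0.662] yaw 0.096 w 0.0868 grip 0.0
```

```bash
python3 -m crank '-.066 -.154 .15 0 1;-.066 -.154 .15 0 1;0 0 .2 .048 1;0 0 .2 .048 1;0 0 0 0 1;0 0 0 0 1' 6 | head -2
python3 -c 'from h import *; plan(.4565,-.1365,.065,-8.7)'
```

```text
time: 7.75
ee_pos: [0.4569, -0.1368, 0.1639]
t 7.75 at [ 0.4569 -0.1368  0.1639] ang -8.67 -> d [-0.002 -0.001  0.495] yaw 0.0 w 0.0871 grip 0.0
```

```bash
python3 -m crank '0 0 .15 0 1;0 0 .15 0 1;0 0 .12 0 1;0 0 .075 0 1;0 0 0 0 1;0 0 0 0 1;0 0 0 0 .2;0 0 0 0 .2;0 0 0 0 .2' 6
python3 -m crank '0 0 0 0 0;0 0 0 0 0;0 0 0 0 -.2;0 0 0 0 -.2;0 0 0 0 -.3;0 0 0 0 -.3;0 0 0 0 -.3' 6
```

```text
time: 8.65
ee_pos: [0.4576, -0.1365, 0.0643]
eef_rot: [0.997, -0.076, 0.001, -0.0]
ft_force: [0.2, -0.0, -0.2]
width: 0.0707
grip_force: 0.0
time: 9.35
ee_pos: [0.4571, -0.1365, 0.0635]
eef_rot: [0.997, -0.077, -0.0, -0.0]
ft_force: [0.8, 0.1, 0.2]
width: 0.041
grip_force: 6.0
```

Gripped (41 mm, 6 N). Lift straight up.

```bash
python3 -m crank '0 0 -.03 0 -.3;0 0 -.06 0 -.3;0 0 -.1 0 -.3;0 0 -.15 0 -.3;0 0 -.15 0 -.3;0 0 -.12 0 -.3;0 0 0 0 -.3;0 0 0 0 -.3' 6
python3 -c 'from h import *; plan(.5557,.0262,.1885,25.5)'
```

```text
time: 10.15
ee_pos: [0.4573, -0.1365, 0.1862]
eef_rot: [0.997, -0.077, 0.001, -0.0]
ft_force: [0.0, -0.4, -1.3]
width: 0.0414
grip_force: 6.0
t 10.15 at [ 0.4573 -0.1365  0.1862] ang -8.79 -> d [ 0.362 -0.879 -0.01 ] yaw -0.381 w 0.0414 grip 6.0
```

```bash
python3 -m crank '.045 -.11 0 0 -.3;.06 -.145 0 0 -.3;.06 -.145 0 0 -.3;.06 -.145 0 0 -.3;.06 -.145 0 0 -.3;.045 -.11 0 0 -.3;.032 -.079 -.01 0 -.3;0 0 0 0 -.3' | head -2
python3 -m crank '0 0 0 -.06 -.3;0 0 0 -.08 -.3;0 0 0 -.08 -.3;0 0 0 -.08 -.3;0 0 0 -.08 -.3;0 0 0 0 -.3;0 0 0 0 -.3;0 0 0 0 -.3' | head -2
python3 - <<'E'
from h import *
plan(.6369,.0649,.1885,25.5)
c=cams.camera("scene");cv2.imwrite("pics/s2.png",cv2.resize(c["img"][130:290,220:460],None,fx=3.3,fy=3.3,interpolation=cv2.INTER_CUBIC))
E
```

```text
time: 10.95
ee_pos: [0.5557, 0.0284, 0.1868]
time: 11.75
ee_pos: [0.5553, 0.0257, 0.1875]
t 11.75 at [0.5553 0.0257 0.1875] ang 25.21 -> d [ 0.453 -0.004 -0.005] yaw -0.003 w 0.0412 grip 6.0
```

View pics/s2.png

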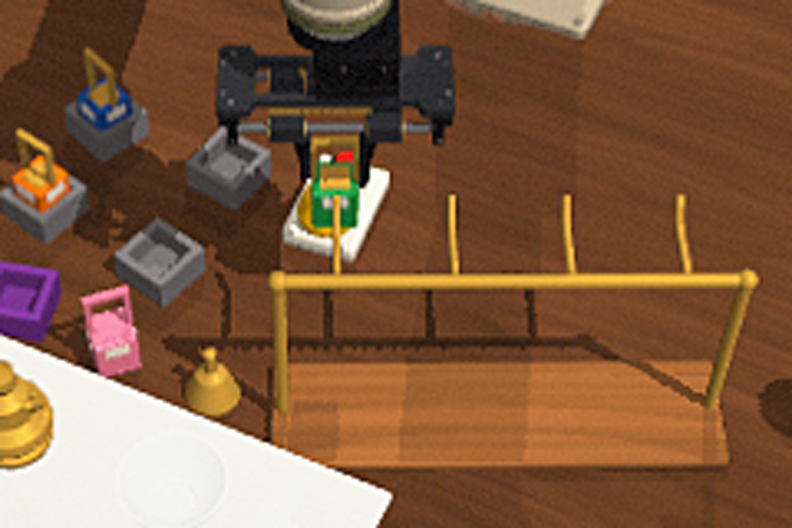

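The green charm hangs in the gripper at (335,190), lined up in front of hook 4 (337,210). Slide in.

```bash
python3 -m crank '.05 0 -.005 -.003 -.3;.06 -.004 0 0 -.3;.06 0 0 0 -.3;.06 0 0 0 -.3;.06 0 0 0 -.3;.06 0 0 0 -.3;.06 0 0 0 -.3;.043 0 0 0 -.3;0 0 0 0 -.3;0 0 0 0 -.3'
python3 -m crank '0 0 .03 0 -.3;0 0 .03 0 -.3;0 0 .03 0 -.3;0 0 .02 0 -.3;0 0 .01 0 -.3;0 0 0 0 -.3;0 0 0 0 -.3'
python3 -c 'from h import *; plan(.6369,.0649,.161,25.5)'
```

```text
time: 12.8
ee_pos: [0.6368, 0.0662, 0.1882]
eef_rot: [0.975, 0.222, -0.0, 0.0]
ft_force: [-0.3, -0.9, -1.7]
width: 0.0404
grip_force: 6.0
time: 13.5
ee_pos: [0.6369, 0.0662, 0.1647]
eef_rot: [0.975, 0.222, 0.0, -0.0]
ft_force: [-0.4, 0.5, -1.0]
width: 0.0407
grip_force: 6.0
t 13.5 at [0.6369 0.0662 0.1647] ang 25.69 -> d [-0.003  0.006  0.019] yaw 0.002 w 0.0407 grip 6.0
```

```bash
python3 -m crank '0 0 .007 0 -.3;0 0 .005 0 -.3;0 0 0 0 -.3;0 0 0 0 -.3'
python3 -m crank '0 0 .004 0 -.3;0 0 .003 0 -.3;0 0 0 0 -.3;0 0 0 0 -.3'
```

```text
time: 13.9
ee_pos: [0.6368, 0.0662, 0.1621]
eef_rot: [0.975, 0.222, 0.0, -0.0]
ft_force: [-0.7, 0.4, -1.2]
width: 0.0409
grip_force: 6.0
time: 14.3
ee_pos: [0.6369, 0.0661, 0.1608]
eef_rot: [0.975, 0.222, 0.0, -0.0]
ft_force: [-0.5, 0.1, -0.1]
width: 0.0411
grip_force: 6.0
```

Contact at the expected height (the load has come off). Release and lift.

```bash
python3 -m crank '0 0 0 0 0;0 0 0 0 .1;0 0 0 0 .3;0 0 0 0 .5;0 0 0 0 .5;0 0 0 0 .5;0 0 -.03 0 .5;0 0 -.1 0 .5;0 0 -.15 0 .5;0 0 -.15 0 .5' | head -2
python3 -m crank '0 0 -.12 0 .5;-.2 0 0 0 .5;-.2 0 0 0 .5;-.2 0 0 0 .5;0 0 0 0 .5;0 0 0 0 .5' | head -2
python3 - <<'E'
from h import *
plan(.451,-.2785,.165,-24)
c,s=wshot("g4")
t=cams.camera("scene");a=t["img"][130:290,220:460]
cv2.imwrite("pics/s3.png",np.vstack([cv2.resize(a,(540,360),interpolation=cv2.INTER_CUBIC),cv2.resize(c["img"][:235],(540,198))]))
E
```

```text
time: 15.3
ee_pos: [0.6366, 0.0661, 0.248]
time: 15.9
ee_pos: [0.5285, 0.0139, 0.2718]
t 15.9 at [0.5285 0.0139 0.2718] ang 25.65 -> d [-0.983  1.15   0.532] yaw 0.552 w 0.0648 grip 0.0
15.9 [0.5285 0.0139 0.2718] 25.65
```

View pics/s3.png

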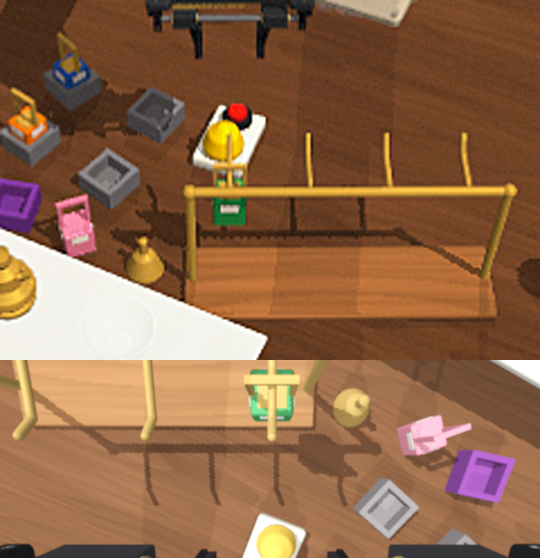

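Green hangs on hook 4 at (230,195) in the upper picture. Next blue: go to the look point first and check that it has not moved.

```bash
python3 -m crank '-.174 .114 -.025 0 1;-.174 .114 -.025 0 1;-.174 .114 -.025 .05 1;-.2 .1 -.025 .07 1;-.2 .07 -.025 .08 1;-.12 .04 -.025 .08 1;0 0 0 0 1;0 0 0 0 1;0 0 0 0 1' | head -2
cat >> h.py <<'E'
HSV={"blue":((105,150,60),(125,255,255)),"orange":((6,190,200),(16,255,255)),"green":((45,100,60),(85,255,255))}
def blob(c,n):
    h=cv2.cvtColor(c["img"],cv2.COLOR_BGR2HSV);m=cv2.inRange(h,*HSV[n]);m[222:]=0
    m=cv2.morphologyEx(m,cv2.MORPH_CLOSE,np.ones((9,9)))
    k,l,st,ce=cv2.connectedComponentsWithStats(m);return [(ce[i].round(1).tolist(),int(st[i,4])) for i in range(1,k) if st[i,4]>150],m
def check(c,s,n):
    b,m=blob(c,n);b=[q for q in b if q[1]<3000];print(n,[(plane(c,q[0],.054,s)[0].round(4).tolist(),q) for q in b])
    cs,_=cv2.findContours(m,cv2.RETR_EXTERNAL,2)
    print([cv2.minAreaRect(k) for k in cs if cv2.contourArea(k)>150])
E
python3 - <<'E'
from h import *
c,s=wload("c1");check(c,s,"blue");check(c,s,"green")
c,s=wload("c2");check(c,s,"blue");check(c,s,"orange")
c,s=wshot("c3");check(c,s,"blue");check(c,s,"orange")
plan(.451,-.2785,.165,-24)
E
```

```text
time: 16.9
ee_pos: [0.3774, -0.16, 0.3005]
blue [([0.4666, -0.2802, 0.054], ([393.2, 113.8], 195)), ([0.4408, -0.2689, 0.054], ([382.5, 136.3], 208))]
[((384.289306640625, 134.93887329101562), (34.58242416381836, 13.414663314819336), 25.641006469726562), ((393.6435546875, 115.31242370605469), (35.11347961425781, 11.461374282836914), 20.323135375976562)]
green [([0.4578, -0.1392, 0.054], ([272.2, 121.3], 413))]
[((270.4625549316406, 121.73400115966797), (35.508365631103516, 33.375492095947266), 9.090276718139648)]
blue [([0.4673, -0.2787, 0.054], ([388.1, 180.4], 242))]
[((389.18963623046875, 182.27587890625), (34.3536376953125, 15.598407745361328), 21.801406860351562)]
orange []
[]
16.9 [ 0.3774 -0.16    0.3005] 0.68
blue [([0.4681, -0.2774, 0.054], ([425.8, 89.7], 173)), ([0.4404, -0.2669, 0.054], ([414.7, 114.6], 266))]
[((417.28448486328125, 113.33621978759766), (36.50319290161133, 15.888081550598145), 23.198591232299805)]
orange []
[]
t 16.95 at [ 0.3773 -0.16    0.3004] ang 0.66 -> d [0.362 0.597 0.677] yaw 0.274 w 0.0869 grip 0.0
```

Blue hasn't moved.

```bash
python3 -m crank '.121 .199 0 0 1;.121 .199 .05 0 1;.12 .199 .05 0 1;0 0 .2 .09 1;0 0 .2 .09 1;0 0 .17 .094 1;0 0 0 0 1;0 0 0 0 1' 6| head -2
python3 -c 'from h import *; plan(.451,-.2785,.065,-24)'
```

```text
time: 17.75
ee_pos: [0.4504, -0.2792, 0.1671]
t 17.75 at [ 0.4504 -0.2792  0.1671] ang -23.84 -> d [ 0.002 -0.005  0.51 ] yaw 0.002 w 0.087 grip 0.0
```

```bash
python3 -m crank '0 -.004 .15 0 1;0 0 .15 0 1;0 0 .13 0 1;0 0 .08 0 1;0 0 0 0 .6;0 0 0 0 .4;0 0 0 0 .2;0 0 0 0 .2' 6
python3 -m crank '0 0 0 0 0;0 0 0 0 0;0 0 0 0 -.2;0 0 0 0 -.2;0 0 0 0 -.3;0 0 0 0 -.3;0 0 0 0 -.3' 6
python3 -m crank '0 0 -.03 0 -.3;0 0 -.06 0 -.3;0 0 -.1 0 -.3;0 0 -.15 0 -.3;0 0 -.15 0 -.3;0 0 -.125 0 -.3;0 0 0 0 -.3;0 0 0 0 -.3' 6
python3 -c 'from h import *; plan(.4739,.1977,.1885,25.5)'
```

```text
time: 18.55
ee_pos: [0.4511, -0.2792, 0.0661]
eef_rot: [0.978, -0.209, 0.001, 0.0]
ft_force: [0.0, 0.5, 0.1]
width: 0.0629
grip_force: 0.0
time: 19.25
ee_pos: [0.4502, -0.2788, 0.0648]
eef_rot: [0.978, -0.209, 0.0, -0.0]
ft_force: [-0.4, 1.0, 2.0]
width: 0.041
grip_force: 6.0
time: 20.05
ee_pos: [0.4502, -0.2789, 0.1883]
eef_rot: [0.978, -0.209, 0.001, -0.0]
ft_force: [-1.0, 0.9, -1.1]
width: 0.0411
grip_force: 6.0
t 20.05 at [ 0.4502 -0.2789  0.1883] ang -24.18 -> d [-8.680e-01 -2.223e+00 -1.000e-03] yaw -0.552 w 0.0411 grip 6.0
```

```bash
python3 -m crank '-.04 -.1 0 0 -.3;-.06 -.16 0 0 -.3;-.08 -.2 0 0 -.3;-.08 -.2 0 0 -.3;-.08 -.2 0 0 -.3;-.08 -.2 0 0 -.3;-.08 -.2 0 0 -.3;-.08 -.2 0 0 -.3;-.08 -.2 0 0 -.3;-.08 -.2 0 0 -.3' | head -2
python3 -m crank '-.08 -.2 0 -.05 -.3;0 0 0 -.08 -.3;0 0 0 -.08 -.3;0 0 0 -.08 -.3;0 0 0 -.08 -.3;0 0 0 -.08 -.3;0 0 0 -.08 -.3;0 0 0 -.022 -.3;0 0 0 0 -.3;0 0 0 0 -.3' | head -2
python3 -c 'from h import *; plan(.4739,.1977,.1895,25.5)'
```

```text
time: 21.05
ee_pos: [0.4665, 0.1226, 0.1867]
time: 22.05
ee_pos: [0.4688, 0.1639, 0.187]
t 22.05 at [0.4688 0.1639 0.187 ] ang 25.42 -> d [ 0.095 -0.141 -0.013] yaw -0.001 w 0.0406 grip 6.0
```

```bash
python3 -m crank '0 -.07 -.013 0 -.3;0 -.071 0 0 -.3;.05 0 0 0 -.3;.045 0 0 0 -.3;0 0 0 0 -.3;0 0 0 0 -.3' | head -2
python3 -c 'from h import *; plan(.5551,.2364,.1895,25.5)'
```

```text
time: 22.65
ee_pos: [0.4744, 0.1976, 0.1901]
t 22.65 at [0.4744 0.1976 0.1901] ang 25.48 -> d [ 0.448 -0.002  0.003] yaw -0.0 w 0.041 grip 6.0
```

```bash
python3 -m crank '.05 0 .002 0 -.3;.06 -.002 0 0 -.3;.06 0 0 0 -.3;.06 0 0 0 -.3;.06 0 0 0 -.3;.06 0 0 0 -.3;.06 0 0 0 -.3;.038 0 0 0 -.3;0 0 0 0 -.3;0 0 0 0 -.3'
python3 -m crank '0 0 .03 0 -.3;0 0 .03 0 -.3;0 0 .03 0 -.3;0 0 .02 0 -.3;0 0 .01 0 -.3;0 0 0.007 0 -.3;0 0 0 0 -.3;0 0 0 0 -.3'
python3 -c 'from h import *; plan(.5551,.2364,.162,25.5)'
```

```text
time: 23.65
ee_pos: [0.5549, 0.2367, 0.1897]
eef_rot: [0.975, 0.221, -0.0, 0.0]
ft_force: [0.1, 0.7, -1.6]
width: 0.0407
grip_force: 6.0
time: 24.45
ee_pos: [0.555, 0.2368, 0.1647]
eef_rot: [0.975, 0.221, 0.0, -0.0]
ft_force: [0.1, -1.2, -1.8]
width: 0.0408
grip_force: 6.0
t 24.45 at [0.555  0.2368 0.1647] ang 25.51 -> d [-0.001  0.002  0.014] yaw 0.0 w 0.0408 grip 6.0
```

```bash
python3 -m crank '0 0 .006 0 -.3;0 0 .006 0 -.3;0 0 0 0 -.3;0 0 0 0 -.3'
python3 -m crank '0 0 .003 0 -.3;0 0 0 0 -.3;0 0 0 0 -.3'
```

```text
time: 24.85
ee_pos: [0.5549, 0.2368, 0.1622]
eef_rot: [0.975, 0.221, 0.0, -0.0]
ft_force: [0.3, -0.1, -0.6]
width: 0.0409
grip_force: 6.0
time: 25.15
ee_pos: [0.555, 0.2368, 0.1619]
eef_rot: [0.975, 0.221, 0.0, -0.0]
ft_force: [-0.3, 0.0, 2.9]
width: 0.0407
grip_force: 6.0
```

Contact. Release, lift, retreat, and look at the orange charm.

```bash
python3 -m crank '0 0 0 0 0;0 0 0 0 .1;0 0 0 0 .3;0 0 0 0 .5;0 0 0 0 .5;0 0 0 0 .5;0 0 -.03 0 .5;0 0 -.1 0 .5;0 0 -.15 0 .5;0 0 -.15 0 .5' | head -2
python3 -m crank '0 0 -.2 0 .5;-.2 0 0 0 .5;-.2 0 0 0 .5;-.2 0 0 0 .5;0 0 0 0 .5;0 0 0 0 .5' | head -2
python3 - <<'E'
from h import *
wshot("b2")
plan(.45,-.24,.32,0)
E
```

```text
time: 26.15
ee_pos: [0.5547, 0.2366, 0.2488]
time: 26.75
ee_pos: [0.4465, 0.185, 0.2886]
26.75 [0.4465 0.185  0.2886] 25.51
t 26.8 at [0.447  0.1854 0.2883] ang 25.51 -> d [-0.902  1.926 -0.161] yaw 0.283 w 0.0654 grip 0.0
```

```bash
python3 -m crank '-.09 .19 -.016 0 1;-.09 .19 -.016 0 1;-.09 .19 -.016 0 1;-.09 .19 -.016 0 1;-.09 .19 -.016 0 1;-.09 .19 -.016 0 1;-.09 .19 -.016 0 1;-.09 .19 -.016 0 1;-.09 .19 -.016 0 1;-.09 .19 -.016 0 1' | head -2
python3 -m crank '0 0 0 .07 1;0 0 0 .07 1;0 0 0 .07 1;0 0 0 .073 1;0 0 0 0 1;0 0 0 0 1' | head -2
python3 - <<'E'
from h import *
c,s=wshot("c4");plan(.5708,-.28,.165,-14.5)
g=cv2.imread("pics/b2.png")
print("orig bar in view",proj(c,[.5707,-.2803,.102],s))
cv2.imwrite("pics/v4.png",np.vstack([g[:235],c["img"][:235]]))
E
```

```text
time: 27.8
ee_pos: [0.4485, -0.2374, 0.32]
time: 28.4
ee_pos: [0.4484, -0.2355, 0.3195]
28.4 [ 0.4484 -0.2355  0.3195] 0.24
t 28.45 at [ 0.4482 -0.2355  0.3195] ang 0.22 -> d [0.612 0.224 0.772] yaw 0.164 w 0.0866 grip 0.0
orig bar in view [[365.33188781  54.83365903]]
```

View pics/v4.png

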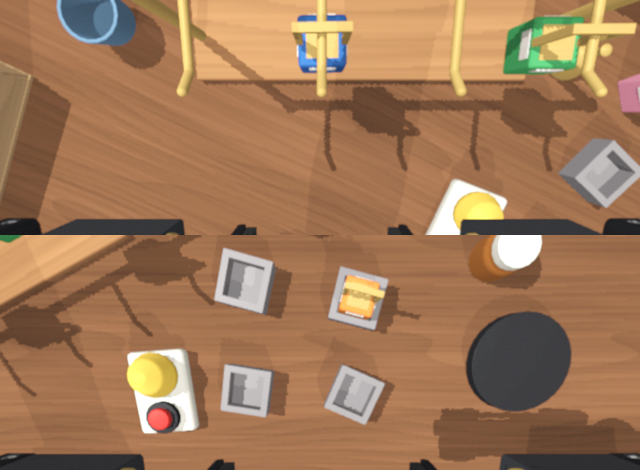

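Blue hangs on hook 2 and green on hook 4 (upper half). In the lower half, the orange bar centre is at (363,57) against a predicted (365,55), so it is unmoved. Go to it.

```bash
python3 -m crank '.15 .055 0 0 1;.154 .056 .03 0 1;.154 .056 .05 0 1;.154 .057 .05 0 1;0 0 .2 .08 1;0 0 .2 .084 1;0 0 .15 0 1;0 0 .09 0 1;0 0 0 0 1;0 0 0 0 1' 6| head -2
python3 -c 'from h import *; plan(.5708,-.28,.065,-14.5)'
```

```text
time: 29.45
ee_pos: [0.5705, -0.2803, 0.1661]
t 29.45 at [ 0.5705 -0.2803  0.1661] ang -14.64 -> d [ 0.001 -0.002  0.505] yaw -0.002 w 0.0867 grip 0.0
```

```bash
python3 -m crank '0 0 .15 0 1;0 0 .15 0 1;0 0 .13 0 1;0 0 .075 0 1;0 0 0 0 .6;0 0 0 0 .4;0 0 0 0 .2;0 0 0 0 .2' 6
python3 -m crank '0 0 0 0 0;0 0 0 0 0;0 0 0 0 -.2;0 0 0 0 -.2;0 0 0 0 -.3;0 0 0 0 -.3;0 0 0 0 -.3' 6
python3 -m crank '0 0 -.03 0 -.3;0 0 -.06 0 -.3;0 0 -.1 0 -.3;0 0 -.15 0 -.3;0 0 -.15 0 -.3;0 0 -.13 0 -.3;0 0 0 0 -.3;0 0 0 0 -.3' 6
python3 -c 'from h import *; plan(.4330,-.2,.1885,25.5)'
```

```text
time: 30.25
ee_pos: [0.571, -0.2805, 0.0659]
eef_rot: [0.992, -0.128, 0.001, 0.0]
ft_force: [-0.1, 0.4, 0.2]
width: 0.0627
grip_force: 0.0
time: 30.95
ee_pos: [0.5703, -0.2801, 0.0646]
eef_rot: [0.992, -0.128, 0.0, -0.0]
ft_force: [-1.3, 0.5, 2.4]
width: 0.0409
grip_force: 6.0
time: 31.75
ee_pos: [0.5704, -0.2803, 0.1894]
eef_rot: [0.992, -0.128, 0.001, 0.0]
ft_force: [-0.8, 0.3, -0.9]
width: 0.0411
grip_force: 6.0
t 31.75 at [ 0.5704 -0.2803  0.1894] ang -14.73 -> d [-0.766 -0.214  0.004] yaw -0.447 w 0.0411 grip 6.0
```

Go back to x=0.433, clear of the hooks, then across.

```bash
python3 -m crank '-.08 -.025 0 0 -.3;-.13 -.035 0 0 -.3;-.18 -.05 0 0 -.3;-.18 -.05 0 0 -.3;-.13 -.035 0 0 -.3;-.066 -.02 0 0 -.3;0 0 0 -.07 -.3;0 0 0 -.07 -.3;0 0 0 -.07 -.3;0 0 0 -.07 -.3' | head -2
python3 -m crank '0 0 0 -.07 -.3;0 0 0 -.07 -.3;0 0 0 -.027 -.3;0 0 0 0 -.3' | head -2
python3 -c 'from h import *; plan(.4330,.2835,.1890,25.5)'
```

```text
time: 32.75
ee_pos: [0.4323, -0.1993, 0.1877]
time: 33.15
ee_pos: [0.4324, -0.1994, 0.1878]
t 33.15 at [ 0.4324 -0.1994  0.1878] ang 25.55 -> d [ 1.044 -2.177 -0.006] yaw 0.001 w 0.0406 grip 6.0
```

```bash
python3 -m crank '.05 -.1 0 0 -.3;.075 -.16 0 0 -.3;.1 -.2 0 0 -.3;.1 -.2 0 0 -.3;.1 -.2 0 0 -.3;.1 -.2 0 0 -.3;.1 -.2 0 0 -.3;.1 -.2 0 0 -.3;.1 -.2 0 0 -.3;.08 -.2 0 0 -.3' | head -2
python3 -c 'from h import *; plan(.4330,.2835,.1890,25.5)'
```

```text
time: 34.15
ee_pos: [0.4356, 0.2158, 0.188]
t 34.15 at [0.4356 0.2158 0.188 ] ang 25.41 -> d [ 0.133 -0.311 -0.005] yaw -0.001 w 0.0409 grip 6.0
```

```bash
python3 -m crank '0 -.15 -.006 0 -.3;.06 -.1 0 0 -.3;.06 -.05 0 0 -.3;0 0 0 0 -.3;0 0 0 0 -.3;0 0 0 0 -.3' | head -2
python3 -c 'from h import *; plan(.5142,.3222,.189,25.5)'
```

```text
time: 34.75
ee_pos: [0.4319, 0.2774, 0.1895]
t 34.75 at [0.4319 0.2774 0.1895] ang 25.41 -> d [ 0.468 -0.026  0.002] yaw -0.001 w 0.0412 grip 6.0
```

```bash
python3 -m crank '.02 -.026 0 0 -.3;.06 0 0 0 -.3;.06 0 0 0 -.3;.06 0 0 0 -.3;.06 0 0 0 -.3;.06 0 0 0 -.3;.06 0 0 0 -.3;.06 0 0 0 -.3;.028 0 0 0 -.3;0 0 0 0 -.3'
python3 -m crank '0 0 .02 0 -.3;0 0 .03 0 -.3;0 0 .03 0 -.3;0 0 .02 0 -.3;0 0 .01 0 -.3;0 0 0.007 0 -.3;0 0 0 0 -.3;0 0 0 0 -.3'
python3 -c 'from h import *; plan(.5142,.3222,.162,25.5)'
```

```text
time: 35.75
ee_pos: [0.515, 0.3237, 0.1892]
eef_rot: [0.975, 0.221, -0.0, 0.0]
ft_force: [-0.0, -0.4, -0.9]
width: 0.0407
grip_force: 6.0
time: 36.55
ee_pos: [0.5143, 0.3236, 0.1665]
eef_rot: [0.975, 0.221, 0.0, -0.0]
ft_force: [0.1, 0.1, -1.1]
width: 0.0407
grip_force: 6.0
t 36.55 at [0.5143 0.3236 0.1665] ang 25.51 -> d [-0.003  0.006  0.023] yaw 0.0 w 0.0407 grip 6.0
```

```bash
python3 -m crank '0 0.004 .01 0 -.3;0 0 .01 0 -.3;0 0 0 0 -.3;0 0 0 0 -.3'
python3 -m crank '0 0 .003 0 -.3;0 0 0 0 -.3;0 0 0 0 -.3'
```

```text
time: 36.95
ee_pos: [0.5145, 0.3229, 0.1623]
eef_rot: [0.975, 0.221, -0.0, -0.0]
ft_force: [0.2, -0.1, -1.2]
width: 0.0411
grip_force: 6.0
time: 37.25
ee_pos: [0.5146, 0.3229, 0.1619]
eef_rot: [0.975, 0.221, 0.0, -0.0]
ft_force: [-0.0, -0.1, -0.5]
width: 0.0412
grip_force: 6.0
```

```bash
python3 -m crank '0 0 .003 0 -.3;0 0 0 0 0;0 0 0 0 .1;0 0 0 0 .3;0 0 0 0 .5;0 0 0 0 .5;0 0 0 0 .5;0 0 -.03 0 .5;0 0 -.1 0 .5;0 0 -.15 0 .5' | head -2
python3 -m crank '0 0 -.15 0 .5;0 0 -.2 0 .5;-.2 0 0 0 .5;-.2 0 0 0 .5;-.2 0 0 0 .5;0 0 0 0 .5;0 0 0 0 .5' | head -2
python3 - <<'E'
from h import *
c,s=wshot("o1")
t=cams.camera("scene");cv2.imwrite("pics/s5.png",np.vstack([cv2.resize(t["img"][130:290,220:460],(540,360),interpolation=cv2.INTER_CUBIC),cv2.resize(c["img"][:235],(540,198))]))
c1,s1=wload("c1");c2,s2=wload("c2")
X,r=tri([(q[0],q[1][0]) for q in (ray(c1,(228/1.25,186/1.25),s1),ray(c2,(234/1.25,264.5/1.25),s2))]);print(X,r)
plan(.424,-.0257,.15,25.5)
E
```

```text
time: 38.25
ee_pos: [0.5138, 0.3223, 0.2167]
time: 38.95
ee_pos: [0.4061, 0.2712, 0.2882]
38.95 [0.4061 0.2712 0.2882] 25.53
[ 0.42418975 -0.02628454  0.04225791] 0.00015221125847995282
t 39.05 at [0.407  0.2715 0.2876] ang 25.49 -> d [-0.563  1.378  0.687] yaw -0.0 w 0.0653 grip 0.0
```

View pics/s5.png

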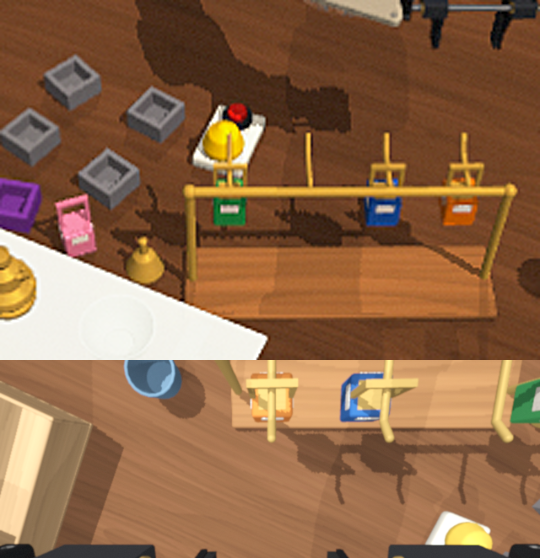

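All three hang (green on hook 4, blue on hook 2, orange on hook 1), and four moulds stand upright. Now the lamp button at (0.424, -0.026, 0.042).

```bash
python3 -m crank '-.08 .19 0 0 0;-.08 .19 0 0 -.5;-.08 .2 0 0 -1;-.08 .2 0 0 -1;-.08 .2 0 0 -1;-.08 .2 0 0 -1;-.08 .198 0 0 -1;0 0 .15 .09 -1;0 0 .15 .09 -1;0 0 .15 .095 -1' | head -2
python3 -m crank '0 0 .15 0 -1;0 0 .15 0 -1;0 0 0.15 0 -1;0 0 0 0 -1;0 0 0 0 -1'
python3 -c 'from h import *; plan(.424,-.026,.046,0)'
```

```text
time: 40.05
ee_pos: [0.4248, -0.0264, 0.1963]
time: 40.55
ee_pos: [0.4244, -0.0262, 0.1077]
eef_rot: [1.0, 0.006, -0.0, 0.001]
ft_force: [0.1, 0.0, 0.5]
width: 0.0005
grip_force: 0.0
t 40.55 at [ 0.4244 -0.0262  0.1077] ang 0.73 -> d [-0.002 -0.001  0.308] yaw 0.008 w 0.0005 grip 0.0
```

```bash
python3 -m crank '0 0 .15 0 -1;0 0 .1 0 -1;0 0 0.05 0 -1;0 0 0 0 -1;0 0 0 0 -1'
python3 -m crank '0 0 .015 0 -1;0 0 0 0 -1;0 0 0 0 -1'
python3 -m crank '0 0 .01 0 -1;0 0 0 0 -1;0 0 0 0 -1'
```

```text
time: 41.05
ee_pos: [0.4249, -0.0257, 0.0484]
eef_rot: [1.0, 0.007, 0.001, -0.0]
ft_force: [-0.3, -0.5, 0.3]
width: 0.0002
grip_force: 0.0
time: 41.35
ee_pos: [0.4241, -0.0257, 0.0445]
eef_rot: [1.0, 0.007, 0.0, -0.0]
ft_force: [0.4, -0.3, -0.8]
width: 0.0004
grip_force: 0.0
time: 41.65
ee_pos: [0.4241, -0.0257, 0.0423]
eef_rot: [1.0, 0.007, 0.0, -0.0]
ft_force: [1.0, 0.7, 2.6]
width: 0.0007
grip_force: 1.3
```

```bash
python3 -m crank '0 0 .01 0 -1;0 0 0 0 -1;0 0 0 0 -1' | grep -E 'pos|ft'
python3 -m crank '0 0 .01 0 -1;0 0 0 0 -1;0 0 0 0 -1'| grep -E 'pos|ft'
python3 -m crank '0 0 .007 0 -1;0 0 0 0 -1;0 0 0 0 -1'| grep -E 'pos|ft'
```

```text
ee_pos: [0.4241, -0.0257, 0.0402]
ft_force: [0.0, -0.5, 3.8]
ee_pos: [0.4242, -0.0257, 0.0384]
ft_force: [-0.8, 0.3, 9.1]
ee_pos: [0.4243, -0.0257, 0.038]
ft_force: [-7.4, -0.7, 28.8]
```

The force jumped to 28.8 N with no further travel, so the button is at its stop. Retreat and take a last look.

```bash
python3 -m crank '0 0 -.05 0 -1;0 0 -.2 0 -1;0 0 -.2 0 -1;0 0 -.2 0 -1;0 0 -.2 0 -1;0 0 -.2 0 -1;0 0 0 0 -1;0 0 0 0 -1;0 0 0 0 -1;0 0 0 0 -1'
python3 - <<'E'
from h import *
t=cams.camera("scene");cv2.imwrite("pics/s6.png",cv2.resize(t["img"][130:290,160:500],None,fx=2.3,fy=2.3,interpolation=cv2.INTER_CUBIC))
E
```

```text
time: 43.55
ee_pos: [0.4231, -0.0259, 0.2453]
eef_rot: [1.0, 0.007, -0.001, 0.0]
ft_force: [0.3, 0.9, 0.6]
width: 0.0005
grip_force: 0.0
```

View pics/s6.png

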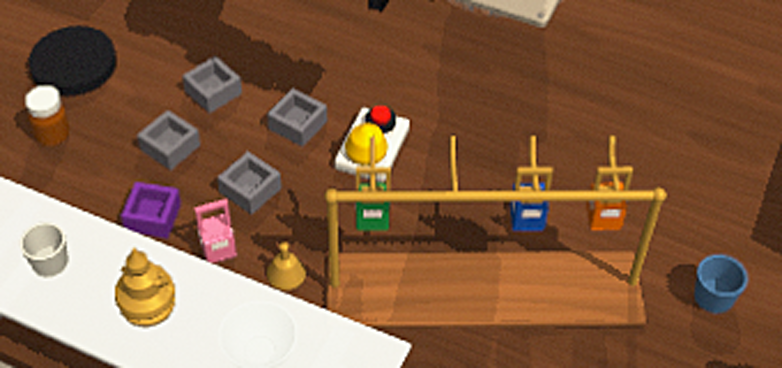

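The three charms hang at (373,205), (530,205) and (610,205). The moulds are upright, the bystanders are in place and the arm is clear.

```bash
python3 -c 'from bench import workorder; print(workorder.close_job())'
```

```text
the job is handed in; nothing more can be done
None
```

The job is handed in: the green, blue and orange charms hang on hooks 4, 2 and 1 (the red one was absent), the lamp button was pressed to its stop, and the moulds and bystanders looked undisturbed; no verdict was shown on hand-in.

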